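# Pack the levelling wedges head to tail and shut their case

### The arm

A 6-joint arm with a two-finger parallel gripper is mounted at the origin on a cart in front of the work surface, level with it; the furniture and walls round the work are solid. World frame = base frame: x ahead of the robot, y to its left, z up, the work surface at z = 0. Lengths are in m, angles in rad, forces in N, time in s.
With the tool pointing down it reaches from about 0.425 to 1.125 m from the base axis. Payload 14.9 kg.
Tool frame: the origin (TCP) lies on the mounting face of the last link; the fingertips stand 191 mm ahead of it and the grasp point (between the pads) lies ahead of it (env.hold_point_z is the z of the grasp point in the tool frame, in m); z points along the fingers, y is the line along which they close (so a half turn about z gives the same grasp; the last joint's range is limited). The gripper opens to 91 mm and grips with 3 to 60 N. Pads are 32 mm wide; open, the fingers measure 118 mm over their backs; the gripper's body (76 mm by 178 mm) begins 60 mm behind the grasp point.
Start: joints at [-1.366, 0.379, 1.734, -0, 1.028, -0.033], TCP at [0.165, -0.68, 0.405] pointing down, gripper open.
Joint ranges: [-2.77, 2.77], [-0.74, 2.19], [0, 2.66], [-1.06, 4.2], [0.31, 2.87], [-3.08, 3.08]. Speed limits (rad/s): [1.89, 1.89, 2.39, 3.14, 3.14, 3.14].

### API

Orientations are given as [roll, pitch, yaw] about the fixed x, y, z axes, in that order (R = Rz(yaw) Ry(pitch) Rx(roll)).
In Python, from bench import env gives the robot as it stands. Calls block until the motion is done:
- env.movep(position, orientation): joint-space move of the TCP to a pose.
- env.movel(position, velocity=0.15, attitude=None): straight line of the TCP; attitude=None keeps the orientation; velocity is the mean speed in m/s.
- env.move_j(angles): joint-space move.
- env.command_gripper(opening, force=None): opening from 0.0 (shut) to 1.0 (fully open); force is the grip in N (None keeps the last); returns when the fingers have stopped.
- env.wait(seconds).
- env.ik(position, orientation): joint angles nearest the present ones, or None.
- env.capture(name): name is "side" or "top"; returns a dict with "image" (480x640x3 uint8, red, green, blue), "z_map" (480x640 float32, m along the optical axis (not along the pixel's ray), 0 where there is no reading), "intrinsics" (3x3 intrinsics, pixels), "k1" (the pictures are not rectified: a ray, as slopes to the right and down, at radius r is drawn at 1 + k1 r^2 times it, then the intrinsics apply), "pose" (4x4, takes a point from camera to world coordinates). Camera axes: x right, y up, looking along -z (the intrinsics and any distortion apply to the point x, -y, -z); pixel columns grow to the right and rows downward; lengths in m; the calibration is good to about 2 mm. A picture is of the moment at which its call begins.
A pose or a line that the arm cannot do raises env.MotionError and nothing moves.
- env.job_done(): hands the job in; it is judged then, once.
Readings, each from a call of its own:
- env.read_time_s(): time.
- env.read_qpos(): joint angles.
- env.read_joint_velocities(): joint speeds.
- env.read_joint_torque(): joint torques, N m.
- env.read_eef_pos(): TCP position.
- env.read_tool_rot(): TCP orientation.
- env.read_force(): force on the tool from outside, world axes, zero at the start.
- env.read_ft_torque(): the same for the moment, N m.
- env.read_width(): opening from 0.0 (shut) to 1.0 (fully open).
- env.read_finger_force(): force on a finger pad.
Only numpy, scipy, OpenCV 4.12 (cv2) and the standard library are available. Lean on these libraries where they do the work, as an engineer would, in place of code of your own. Each camera call takes 0.05 s, during which the arm holds its last target. There are 200 camera calls.

### The job

Put the two orange levelling wedges that lie on the bench back into their grey case, between the two that are already in it, so that all four lie flat side by side, alternately head to tail, and fill the case. Then shut the clear lid completely. Leave the other things on the bench where they are.

Things in the scene. Friction and masses are not known exactly. Their poses are not given: they have to be found in the camera images.
- case: open grey case fixed to the bench, 102 x 124 mm outside, rims 22 mm high, walls 3.5 mm. Origin under its centre; x points to its hinge side (back), which is turned to the right or right rear of the bench, z up. It takes four wedges side by side along y, lengths along x, 28 to 29 mm from origin to origin, 5 mm play in all: straight side meets straight side, slope meets slope
- case_in (a point): centre of the case's inner floor, 3.5 mm above the bench, axes as the case; the inside is 95 mm along x and 117 mm along y. The wedges' lower edges are bevelled 2.5 mm to lead them in
- lid_hinge (a point): middle of the lid's hinge axis, which runs along the case's y, 54 mm behind the case's centre and 22 mm above the bench
- lid_edge (a point): middle of the front upper edge of the lid (outer corner): 105 mm from the hinge line along the lid and 25 mm above the rim plane when shut. A black thumb tab 30 mm wide projects 9 mm in front of the lid at its rim; with the lid open the tab stands up to 127 mm above the bench
- case_lid (a joint): clear lid, rad: 0 shut, 2.0 to 2.3 at the start (open, leaning back), stop at 2.4. Shell 102 x 124 mm, skirts 25 mm deep, top 47 mm above the bench when shut. A friction hinge keeps it at any angle (it does not fall); moving it takes about 1 N at the front edge: push it over from behind, then press its top down, or lead it by its tab
- w1: orange wedge, all four alike, on its side, about 60 g: from above a right-angled trapezium 90 mm long, 40 wide at the head, 16 at the tail, 20 high. Origin in the underside at mid-length; x from head (-45) to tail (+45), z up; straight side y = -14 mm; sloping side from y = +26 at the head to +2 at the tail. Already in the case at the case's -y wall, straight side to the wall, head away from the hinge
- w2: orange wedge, all four alike, on its side, about 60 g: from above a right-angled trapezium 90 mm long, 40 wide at the head, 16 at the tail, 20 high. Origin in the underside at mid-length; x from head (-45) to tail (+45), z up; straight side y = -14 mm; sloping side from y = +26 at the head to +2 at the tail. Lies on the bench
- w3: orange wedge, all four alike, on its side, about 60 g: from above a right-angled trapezium 90 mm long, 40 wide at the head, 16 at the tail, 20 high. Origin in the underside at mid-length; x from head (-45) to tail (+45), z up; straight side y = -14 mm; sloping side from y = +26 at the head to +2 at the tail. Lies on the bench
- w4: orange wedge, all four alike, on its side, about 60 g: from above a right-angled trapezium 90 mm long, 40 wide at the head, 16 at the tail, 20 high. Origin in the underside at mid-length; x from head (-45) to tail (+45), z up; straight side y = -14 mm; sloping side from y = +26 at the head to +2 at the tail. Already in the case at the case's +y wall, straight side to the wall, head at the hinge side
- w1_grip (a point): centre of the upright finger grip on top of w1: 30 mm along the wedge's x, 12 mm wide, 18 mm high (20 to 38 mm above the underside), at x = -6 mm over the centre of mass. In the case hold it by its two ends, fingers closing along x: the next grips stand only 16 mm from its long sides
- w2_grip (a point): centre of the upright finger grip on top of w2: 30 mm along the wedge's x, 12 mm wide, 18 mm high (20 to 38 mm above the underside), at x = -6 mm over the centre of mass. In the case hold it by its two ends, fingers closing along x: the next grips stand only 16 mm from its long sides
- w3_grip (a point): centre of the upright finger grip on top of w3: 30 mm along the wedge's x, 12 mm wide, 18 mm high (20 to 38 mm above the underside), at x = -6 mm over the centre of mass. In the case hold it by its two ends, fingers closing along x: the next grips stand only 16 mm from its long sides
- w4_grip (a point): centre of the upright finger grip on top of w4: 30 mm along the wedge's x, 12 mm wide, 18 mm high (20 to 38 mm above the underside), at x = -6 mm over the centre of mass. In the case hold it by its two ends, fingers closing along x: the next grips stand only 16 mm from its long sides
- w1_head (a point): centre of the end face of the thick end of w1
- w2_head (a point): centre of the end face of the thick end of w2
- w3_head (a point): centre of the end face of the thick end of w3
- w4_head (a point): centre of the end face of the thick end of w4
- cutters: side cutters with red handles lying flat, 123 x 46 x 12 mm, loose bystander, origin in the middle of its underside
- phone: opened phone chassis lying flat, 145 x 71 x 8 mm, loose bystander, origin in the middle of its underside
- orange_jar: small flux jar with an orange lid, 38 mm across, 33 mm high, loose bystander, origin in the middle of its underside
- blue_lid_jar: small flux jar with a dark blue lid, 38 mm across, 33 mm high, loose bystander, origin in the middle of its underside
- driver_red_cap: precision screwdriver with a red cap, 105 x 13 x 12 mm, lying along its own y, loose bystander, origin in the middle of its underside

How it is judged:
By the outcome, as a careful person would: the job done as asked, in the order asked, and still so for the second after the job is handed in, with the robot touching nothing.
It also fails if it takes over 67 s, if anything falls off the work surface, if the arm or the gripper's body presses on something with over 40 N, if the wrist force passes 120 N, or if a joint passes its speed limit or range.

## Working session

There is one attempt and no reset: what is moved stays moved. The work goes in short steps, each a Python script; the robot and the scene stay as the last script left them, time stands still between calls to the robot, and variables do not carry over. Pictures are saved under pics/ and viewed, at most 10 in all, crops included, and the job is handed in when it is done.

```bash
ls; mkdir -p pics; cat > h.py <<'E'
import numpy as np, cv2
from bench import env
def cap(n,f=None):
    c=env.capture(n)
    if f: cv2.imwrite('pics/'+f,c['image'][:,:,::-1])
    return c
def rays(c,uv):
    K=c['intrinsics']; uv=np.atleast_2d(np.float64(uv))
    d=np.c_[(uv[:,0]-K[0,2])/K[0,0],(uv[:,1]-K[1,2])/K[1,1]]; s=d.copy()
    for _ in range(20): s=d/(1+c['k1']*(s**2).sum(1,keepdims=True))
    P=c['pose']; D=np.c_[s[:,0],-s[:,1],-np.ones(len(s))]
    return P[:3,3],D@P[:3,:3].T
def onplane(c,uv,z):
    o,D=rays(c,uv); return o+D*((z-o[2])/D[:,2])[:,None]
def cloud(c):
    v,u=np.mgrid[0:480,0:640]; o,D=rays(c,np.c_[u.ravel(),v.ravel()])
    return (o+D*c['z_map'].reshape(-1,1)).reshape(480,640,3)
E
python3 - <<'E'
from h import *
for n in('top','side'):
    c=cap(n,n+'0.png'); print(n,c['pose'].round(3).tolist(),c['intrinsics'].round(1).tolist(),c['k1'],(c['z_map']>0).mean())
print(env.hold_point_z,env.read_time_s(),env.read_tool_rot())
E
```

```text
pics
top [[0.019, 0.998, -0.052, 0.433], [-1.0, 0.019, -0.002, -0.076], [-0.001, 0.052, 0.999, 1.212], [0.0, 0.0, 0.0, 1.0]] [[486.0, 0.0, 323.9], [0.0, 486.0, 238.0], [0.0, 0.0, 1.0]] -0.09859391377200143 0.9958919270833333
side [[0.963, 0.113, -0.246, 0.163], [-0.271, 0.44, -0.856, -1.205], [0.011, 0.891, 0.455, 0.664], [0.0, 0.0, 0.0, 1.0]] [[519.5, 0.0, 311.7], [0.0, 519.5, 239.4], [0.0, 0.0, 1.0]] -0.11524836190918081 0.99607421875
0.172 0.1 [-3.14055073e+00 -5.79847771e-05  2.37816471e-01]
```

View pics/top0.png

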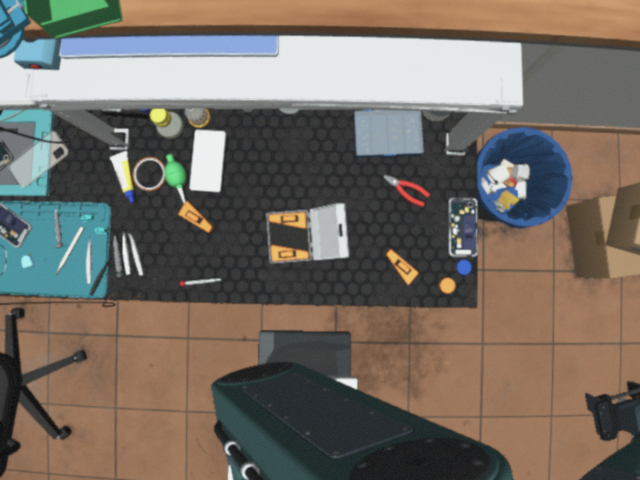

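View pics/side0.png

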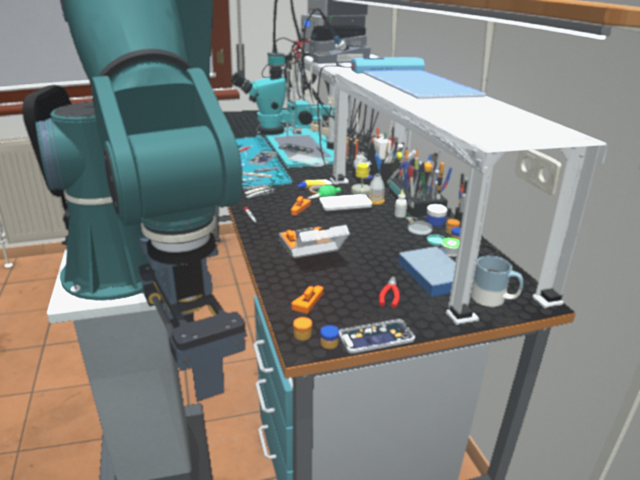

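```bash
python3 - <<'E'
from h import *
c=cap('top'); I=c['image']; s=cap('side')
np.save('t.npy',I)
def cr(I,x,y,w,h,W,H): return cv2.resize(I[y:y+h,x:x+w],(W,H),interpolation=cv2.INTER_CUBIC)
A=cr(I,256,190,100,80,500,400); B=cr(I,170,190,60,50,300,250); C=cr(I,380,240,60,50,300,250)
S=cr(s['image'],270,210,90,50,450,250)
M=np.zeros((600,800,3),np.uint8); M[:400,:500]=A; M[:250,500:]=B; M[250:500,500:]=C
M[400:600,0:360]=cv2.resize(S,(360,200))
cv2.imwrite('pics/m.png',M[:,:,::-1])
for n,c in(('top',c),('side',s)):
    hsv=cv2.cvtColor(c['image'],cv2.COLOR_RGB2HSV); m=cv2.inRange(hsv,(8,130,120),(22,255,255))
    P=cloud(c)
    k,L,st,ce=cv2.connectedComponentsWithStats(m)
    for i in range(1,k):
        if st[i,4]>40:
            p=P[L==i]; print(n,st[i],ce[i].round(1),p.mean(0).round(3),np.percentile(p[:,2],[5,50,95]).round(4))
c=cap('top');P=cloud(c)
print((P[200:270:4,262:352:4,2]*1000).round(0).astype(int))
E
```

```text
top [352  14  28  12 140] [365.   19.4] [ 0.729 -0.119  0.651] [0.6499 0.6513 0.653 ]
top [190 109  20  19  54] [202.  121.5] [0.787 0.243 0.007] [0.0028 0.008  0.0114]
top [500 192  12  16  74] [504.6 198.8] [ 0.678 -0.726 -0.517] [-0.5251 -0.5169 -0.508 ]
top [178 201  34  32 436] [194.  216.7] [0.542 0.25  0.022] [0.0003 0.0186 0.0375]
top [269 212  37  17 413] [289.6 219.4] [0.539 0.011 0.029] [0.005  0.0231 0.0411]
top [271 245  38  16 406] [286.8 253. ] [0.457 0.017 0.031] [0.0174 0.0235 0.042 ]
top [386 249  32  36 454] [402.1 266.8] [ 0.428 -0.265  0.026] [0.0018 0.0204 0.0396]
top [439 277  17  17 207] [447.1 285.1] [ 0.386 -0.375  0.036] [0.0024 0.033  0.0369]
side [533   0 107  26 735] [606.5  12.5] [ 0.741 -0.618  0.644] [0.6331 0.6456 0.6528]
side [424 163   8   9  50] [427.3 167. ] [0.909 0.131 0.154] [0.1434 0.1554 0.1644]
side [291 196  20  20 234] [299.6 205.2] [0.541 0.249 0.018] [0.002  0.02   0.0382]
side [447 219  13  13 101] [452.4 223.1] [ 0.915 -0.039  0.044] [0.0171 0.0333 0.0374]
side [282 229  14  19 168] [289.5 237.2] [0.453 0.019 0.029] [0.0125 0.0262 0.0
[... 1909 characters left out ...]
2   24   22   20   23    1    3    5    9   29   27
    18   18   34   43   57   67   97   90    3]
 [   0   -1   14   26   27   39   42   41   22   24   24   20   25   27
    16   21   35   42   56   64   95   93    0]
 [  -2   -1   24   23   22   34   22   25   23   23   22   21   21   25
    19   20   31   42   90   97  100   87    2]
 [   2   -4   25   26    3   19   22   25   22   21    0   -1    2   -1
     1    4   -1    1    0    5    1   -2    2]
 [   2   -2   -2    3   -2    3    7   -1   -2    1    3    2    3    4
    -5    1   -1   -1    0    2   -1   -1   -1]
 [  -1    0   -4   -1   -3   -1    4    0    0    1   -1   -1    1   -9
     0   -1    4    0   -1   -3   -4   -1    0]]
```

View pics/m.png

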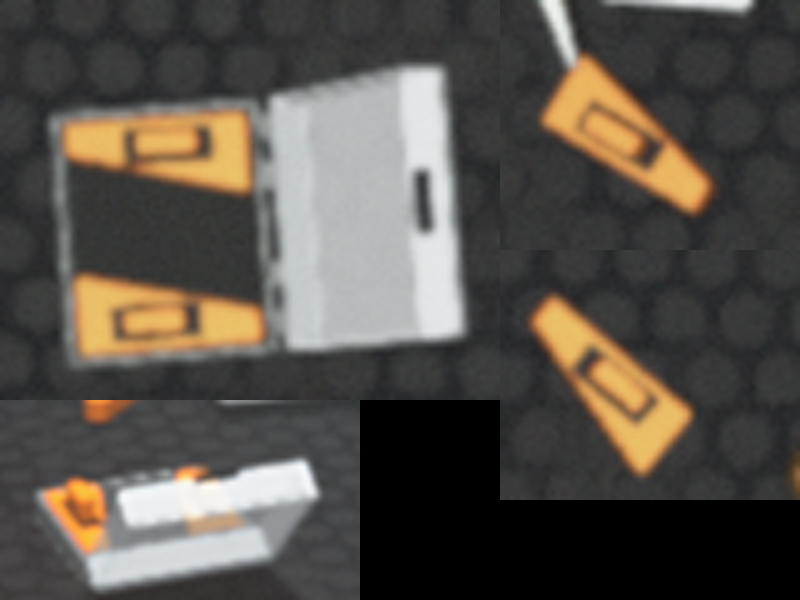

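```bash
cat > meas.py <<'E'
from h import *
def grabs(n,k=4):
    c=env.capture(n); I=c['image'].astype(float)
    for _ in range(k-1): I+=env.capture(n)['image']
    c['image']=(I/k).astype(np.uint8); return c
def quad(c,box,S=6):
    """line fits (u,v,du,dv) of the 4 outline edges of the orange blob in box"""
    x,y,w,h=box; im=cv2.resize(c['image'][y:y+h,x:x+w],None,fx=S,fy=S,interpolation=cv2.INTER_CUBIC)
    m=cv2.inRange(cv2.cvtColor(im,cv2.COLOR_RGB2HSV),(6,110,90),(24,255,255))
    cs,_=cv2.findContours(m,cv2.RETR_EXTERNAL,cv2.CHAIN_APPROX_NONE); ct=max(cs,key=cv2.contourArea)
    hull=cv2.convexHull(ct)
    q=cv2.approxPolyN(hull,4,-1,True).reshape(-1,2).astype(float)
    p=ct.reshape(-1,2).astype(float); out=[]
    for i in range(4):
        a,b=q[i],q[(i+1)%4]; L=np.linalg.norm(b-a); t=(b-a)/L; r=p-a
        s=r@t; d=r@[-t[1],t[0]]
        k=(s>.15*L)&(s<.85*L)&(abs(d)<1.3*S); d0=np.median(d[k]); k&=abs(d-d0)<.5*S
        f=cv2.fitLine(p[k].astype(np.float32),cv2.DIST_HUBER,0,.01,.01).ravel()
        e=np.array([f[2:]-f[:2]*L*.3,f[2:]+f[:2]*L*.3]); out.append((e+.5)/S-.5+[x,y])
    return out
def wedge(c,box,z0,ztop=20,zlow=2.5):
    """world pose (x,y,yaw) of a wedge from its outline; z0 = underside (mm)"""
    E=quad(c,box); cam=c['pose'][:3,3]
    mid=np.mean([onplane(c,e,(z0+ztop)/1e3).mean(0) for e in E],0)[:2]
    L=[]
    for e in E:
        P=onplane(c,e,(z0+ztop)/1e3); t=(P[1]-P[0])[:2]; n=np.array([-t[1],t[0]]); n/=np.linalg.norm(n)
        if n@(P[0,:2]-mid)<0:n=-n
        if n@(cam[:2]-P[0,:2])>0: P=onplane(c,e,(z0+zlow)/1e3)
        L.append((n,n@P.mean(0)[:2]))
    # identify edges: head,tail are antiparallel; straight is normal to them
    best=None
    for i in range(4):
        j=(i+2)%4; v=abs(L[i][0]@L[j][0]+1)
        if best is None or v<best[0]: best=(v,i,j)
    _,i,j=best
    k=[a for a in range(4) if a not in(i,j)]
    st,sl=sorted(k,key=lambda a:abs(L[a][0]@L[i][0]))
    # head is the end that makes an obtuse normal product with slope side? slope normal tilts toward tail
    tl=i if L[sl][0]@L[i][0]>0 else j; hd=j if tl==i else i
    ang=lambda n:np.arctan2(n[1],n[0])
    ys=[ang(L[st][0])+np.pi/2, ang(L[sl][0])-np.pi/2+np.arctan2(24,90), ang(L[tl][0]),ang(-L[hd][0])]
    w=lambda a:(a+np.pi)%(2*np.pi)-np.pi
    yaw=ys[0]+np.average([0]+[w(a-ys[0]) for a in ys[1:]],weights=[3,3,1,1])
    ex=np.array([np.cos(yaw),np.sin(yaw)]); ey=np.array([-ex[1],ex[0]])
    ns=ex*np.sin(np.arctan2(24,90))+ey*np.cos(np.arctan2(24,90))
    A=np.array([-ey,ns,ex,-ex]); 
    b=np.array([L[st][1]-.014, L[sl][1]-.014*np.cos(np.arctan2(24,90)), L[tl][1]-.045, L[hd][1]-.045])
    o,*_=np.linalg.lstsq(A,b,rcond=None); res=(A@o-b)*1e3
    return np.r_[o,yaw],res.round(1),np.degrees([w(a-yaw) for a in ys]).round(1)
E
python3 - <<'E'
from meas import *
c=grabs('top'); s=grabs('side')
B={'A':(172,196,46,42),'B':(380,244,44,46),'w4':(264,206,48,26),'w1':(266,240,48,26)}
for k,b in B.items():
    p,r,a=wedge(c,b,0 if k in'AB' else 3.5,zlow=2.5 if k in 'AB' else 15)
    print(k,p.round(4),r,a)
for k,b in {'A':(284,190,32,30),'B':(284,280,48,38)}.items():
    try: print('side',k,wedge(s,b,0))
    except Exception as e: print(e)
E
```

```text
Traceback (most recent call last):
  File "meas.py", line 23, in wedge
    E=quad(c,box); cam=c['pose'][:3,3]
  File "meas.py", line 12, in quad
    q=cv2.approxPolyN(hull,4,-1,True).reshape(-1,2).astype(float)
      ~~~~~~~~~~~~~~~^^^^^^^^^^^^^^^^
cv2.error: OpenCV(4.12.0) :-1: error: (-5:Bad argument) in function 'approxPolyN'
> Overload resolution failed:
>  - Argument 'epsilon_percentage' must be float, not bool
>  - Argument 'epsilon_percentage' must be float, not bool
```

```bash
sed -i 's/cv2.approxPolyN(hull,4,-1,True)/cv2.approxPolyN(hull,4,epsilon_percentage=-1.0,ensure_convex=True)/' meas.py
cat > m1.py <<'E'
from meas import *
c=grabs('top'); s=grabs('side')
B={'A':(172,196,46,42),'B':(380,244,44,46),'w4':(264,206,48,26),'w1':(266,240,48,26)}
for k,b in B.items():
    p,r,a=wedge(c,b,0 if k in'AB' else 3.5,zlow=2.5 if k in 'AB' else 15)
    print(k,p.round(4),r,a)
for k,b in {'A':(284,190,32,30),'B':(284,280,48,38)}.items():
    try: print('side',k,wedge(s,b,0))
    except Exception as e: print(e)
E
python3 m1.py
```

```text
A [0.5408 0.2475 4.2048] [-2.4 -2.5 -1.6 -2.2] [ 0.   0.1  0.  -0.5]
B [ 0.4299 -0.2658  0.888 ] [-2.1 -2.2 -3.  -3.6] [-0.2 -0.1  0.3  0.7]
w4 [0.5394 0.0183 1.6571] [-1.6 -1.6 13.2 12.7] [ 0.4 -0.4  1.5 -1.4]
w1 [ 0.4562  0.0051 -1.4678] [ -0.1  -0.1 -16.1 -16.1] [-0.1 -0.4  2.7 -1.3]
side A (array([ 0.59053664, -0.00654472,  2.04847229]), array([-106.7, -110.4,  124.4,   96. ]), array([  5.4, -23.9,  36.6,  18.6]))
side B (array([-0.43756293, -0.23694311,  0.43648669]), array([54.8, 56.7, 13.9, 28.5]), array([-62.3, -12.6, 109.1, 115.8]))
```

```bash
python3 - <<'E'
from meas import *
c=grabs('top'); np.save('c.npy',c,allow_pickle=True)
for b in ((264,206,48,26),(266,240,48,26)):
    for e in quad(c,b): print(e.round(1).tolist(),onplane(c,e,.0235)[:,:2].round(4).tolist())
I=c['image']; print('lines of the rim, grey profile across case y at u=285:',I[205:272,285].sum(1)//3)
print('across x at v=236',I[236,258:318].sum(1)//3)
E
```

```text
[[276.1, 223.3], [298.6, 227.8]] [[0.5293, 0.0448], [0.5192, -0.0107]]
[[268.0, 215.6], [268.6, 220.3]] [[0.5478, 0.0653], [0.5363, 0.0635]]
[[273.0, 214.0], [295.8, 212.3]] [[0.5521, 0.0531], [0.5572, -0.003]]
[[305.6, 215.6], [306.0, 226.3]] [[0.5496, -0.0271], [0.5231, -0.0288]]
[[307.8, 251.3], [308.5, 256.1]] [[0.4619, -0.0344], [0.4503, -0.0363]]
[[282.6, 259.9], [305.4, 258.0]] [[0.4396, 0.0269], [0.4454, -0.0288]]
[[270.5, 247.0], [271.1, 257.6]] [[0.4708, 0.0573], [0.4449, 0.0552]]
[[277.5, 244.9], [299.9, 249.0]] [[0.4763, 0.0401], [0.4672, -0.0149]]
lines of the rim, grey profile across case y at u=285: [ 44  44  43  43  47  72 114 129 139 154 148 150 166 173 168 143 103 109
 132 118  79  55  52  54  54  53  53  54  53  53  53  54  54  53  53  52
  53  51  52  53  54  71 113 152 162 143 126 151 171 172 160 127 108 141
 150 134 118  91  66  57  56  52  49  46  45  45  47]
across x at v=236 [ 57  56  56  54  48  46  45  45  52  80 119 115  78  52  52  53  53  53
  53  53  53  54  53  54  52  55  53  54  53  53  54  54  53  54  55  54
  55  55  51  54  54  53  54  54  54  52  54  54  55  78 118 110  84 118
 168 195 201 200 199 201]
```

```bash
sed -i 's/L.append((n,n@P.mean(0)\[:2\]))/L.append((n,P.mean(0)[:2]))/; s/b=np.array(\[L\[st\]\[1\]-.014.*/b=(A*np.array([L[q][1] for q in (st,sl,tl,hd)])).sum(1)-[.014,.014*np.cos(np.arctan2(24,90)),.045,.045]/' meas.py; python3 m1.py
```

```text
A [0.5394 0.2468 4.2072] [-1.9 -2.  -0.2 -0.7] [-0.2  0.   1.  -0.5]
B [ 0.4332 -0.2631  0.8892] [-1.6 -1.6 -1.4 -1.8] [-0.3 -0.2  0.6  0.9]
w4 [0.5399 0.0186 1.6624] [-1.3 -1.3 -0.5 -0.8] [ 0.  -0.7  3.6 -1.5]
w1 [ 0.4566  0.0103 -1.4664] [-1.1 -1.1 -0.3 -0.6] [-0.1 -0.4  2.7 -1.3]
side A (array([0.54504996, 0.26472999, 2.05470819]), array([-26. , -26.9,  29.5,  22.6]), array([  6.1, -24.3,  36.2,  18.3]))
side B (array([ 0.42609338, -0.25025518,  0.43387111]), array([ -9.8, -10.1,  65.3,  62.7]), array([-62.5, -12.6, 109.5, 115.9]))
```

```bash
cat > pick.py <<'E'
from h import *
def st(s): print(s,'t%.1f'%env.read_time_s(),'p',env.read_eef_pos().round(4),'F',np.round(env.read_force(),1),'w%.1f'%(env.read_width()*91),'ff',np.round(env.read_finger_force(),1))
def pick(o,side):
    x,y,yaw=o; gx,gy=x-.006*np.cos(yaw),y-.006*np.sin(yaw); psi=yaw+side*np.pi/2
    env.movep([gx,gy,.27],[np.pi,0,psi-np.pi/2]); st('above')
    env.command_gripper(.35,15); env.movel([gx,gy,.2145],.12)
    env.command_gripper(0,12); st('pinch')
    env.command_gripper(.5); env.movel([gx,gy,.236],.15)
    env.movep([gx,gy,.236],[np.pi,0,psi]); env.movel([gx,gy,.2145],.15)
    env.command_gripper(0,30); st('grip')
    env.movel([gx,gy,.28],.2); st('up')
E
python3 - <<'E'
from pick import *
p=env.read_eef_pos(); print(env.read_time_s())
pick([.4332,-.2631,.8892],-1)
c=cap('side','pk.png')
E
```

```text
1.65
above t4.2 p [ 0.4295 -0.268   0.2701] F [0.5 0.  0.1] w90.9 ff 0.0
pinch t6.3 p [ 0.4295 -0.2678  0.2148] F [-0.9  0.2  4.5] w11.8 ff 12.0
grip t11.8 p [ 0.4296 -0.2679  0.2151] F [-1.5  1.   7.4] w29.3 ff 30.0
up t12.3 p [ 0.4294 -0.2677  0.2803] F [-1.1  0.5 -0.2] w29.5 ff 30.0
```

```bash
python3 - <<'E'
from h import *
c=np.load('c.npy',allow_pickle=True).item()
a=-1.472; ex=np.array([np.cos(a),np.sin(a)]); ey=np.array([-ex[1],ex[0]]); C=np.array([.4983,.0145])
P=onplane(c,[[285,210.1],[285,262.3],[267.0,236],[269.6,236]],.022)[:,:2]-C
print(np.c_[P@ex,P@ey].round(4))
E
```

```text
[[-0.003   0.0647]
 [-0.0128 -0.0634]
 [-0.052   0.0045]
 [-0.0456  0.004 ]]
```

View pics/pk.png

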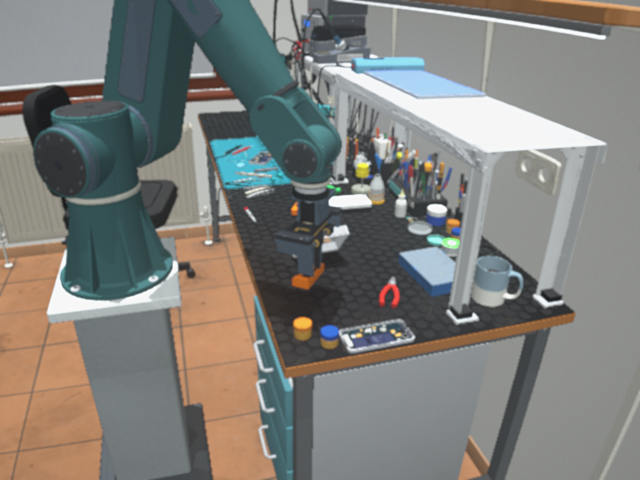

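```bash
cat > case.py <<'E'
from pick import *
a=-1.472; ex=np.array([np.cos(a),np.sin(a)]); ey=np.array([-ex[1],ex[0]]); C=np.array([.4983,.0145])+.0006*ey-.0004*ex
PSI=a+np.pi/2
def W(x,y,z): return [*(C+x*ex+y*ey),z]
def L():
    d=env.read_eef_pos()[:2]-C; f=np.array(env.read_force()); print('case xy',(d@ex).round(4),(d@ey).round(4),'Fx %.1f Fy %.1f Fz %.1f'%(f[:2]@ex,f[:2]@ey,f[2]),'z%.4f t%.1f w%.1f'%(env.read_eef_pos()[2],env.read_time_s(),env.read_width()*91)); return f[:2]@ey,f[2]
E
python3 - <<'E'
from case import *
p=env.read_eef_pos(); env.movel([p[0],p[1],.36],.3)
env.movep(W(.006,-.015,.33),[np.pi,0,PSI]); L()
env.movel(W(.006,-.015,.246),.2); L()
for z in (.238,.232,.227,.223,.2195):
    env.movel(W(.006,-.015,z),.06)
    if abs(L()[1])>15: break
E
```

```text
case xy 0.0066 -0.0151 Fx -0.4 Fy -0.2 Fz -0.9 z0.3296 t13.8 w29.4
case xy 0.0066 -0.0147 Fx -0.9 Fy -0.3 Fz -0.2 z0.2465 t14.4 w29.6
case xy 0.006 -0.0149 Fx -0.0 Fy 0.4 Fz -0.2 z0.2384 t14.7 w29.8
case xy 0.006 -0.0151 Fx -1.0 Fy -0.3 Fz -0.9 z0.2318 t14.9 w29.5
case xy 0.006 -0.0151 Fx 1.3 Fy -0.1 Fz 0.1 z0.2267 t15.2 w29.5
case xy 0.006 -0.0151 Fx 0.1 Fy -0.2 Fz -0.0 z0.2228 t15.4 w29.2
case xy 0.006 -0.0151 Fx -0.7 Fy 0.5 Fz 0.1 z0.2193 t15.7 w29.6
```

```bash
python3 - <<'E'
from case import *
y=-.015
for i in range(8):
    y-=.0008; env.movel(W(.006,y,.2190),.03)
    if L()[0]>5: break
env.movel(W(.006,y+.0006,.2182),.03); L()
env.command_gripper(.48); L()
env.movel(W(.006,y,.30),.25)
env.movep(W(-.02,.2,.33),[np.pi,0,PSI-np.pi/2])
from meas import *
c=grabs('top',2); cv2.imwrite('pics/w2.png',cv2.resize(c['image'][190:280,250:370,::-1],(720,540),interpolation=cv2.INTER_CUBIC))
print(env.read_time_s())
E
```

```text
case xy 0.006 -0.0158 Fx 0.2 Fy -0.9 Fz -0.4 z0.2190 t15.9 w29.4
case xy 0.006 -0.0166 Fx 1.1 Fy 0.2 Fz -0.1 z0.2191 t16.2 w29.5
case xy 0.006 -0.0172 Fx 0.1 Fy 2.3 Fz -1.6 z0.2192 t16.4 w29.3
case xy 0.0061 -0.0176 Fx -0.3 Fy 5.6 Fz -0.1 z0.2193 t16.7 w30.1
case xy 0.006 -0.0171 Fx -0.4 Fy 3.0 Fz 4.9 z0.2185 t16.9 w29.7
case xy 0.006 -0.0178 Fx 0.0 Fy -0.5 Fz -0.0 z0.2181 t17.4 w44.0Traceback (most recent call last):
  File "<stdin>", line 9, in <module>
bench.MotionError: the arm cannot take that pose within its joint ranges
```

```bash
python3 - <<'E'
from case import *
from meas import *
pick([.5394,.2468,-2.076],1)
p=env.read_eef_pos(); env.movel([p[0],p[1],.33],.3)
c=grabs('top',2); cv2.imwrite('pics/w2.png',cv2.resize(c['image'][190:280,180:340,::-1],(800,450),interpolation=cv2.INTER_CUBIC))
r=wedge(c,(264,206,48,22),3.5,zlow=15); d=r[0][:2]-C; print(r,d@ex,d@ey)
print(env.read_time_s())
E
```

```text
above t20.9 p [0.5423 0.252  0.27  ] F [ 0.5 -0.5 -0.5] w43.8 ff 0.0
pinch t22.4 p [0.5425 0.2522 0.215 ] F [0.8 2.1 3. ] w11.9 ff 12.0
grip t28.0 p [0.5425 0.2521 0.2151] F [-1.2 -0.   5.2] w29.3 ff 30.0
up t28.4 p [0.5422 0.252  0.2803] F [-0.4  0.8 -0.8] w30.0 ff 30.0
(array([0.53993724, 0.01855534, 1.66228212]), array([-1.3, -1.3, -0.4, -0.7]), array([-0. , -0.6,  3.3, -1.6])) 0.000471350112373212 0.04123420665435687
28.85
```

View pics/w2.png

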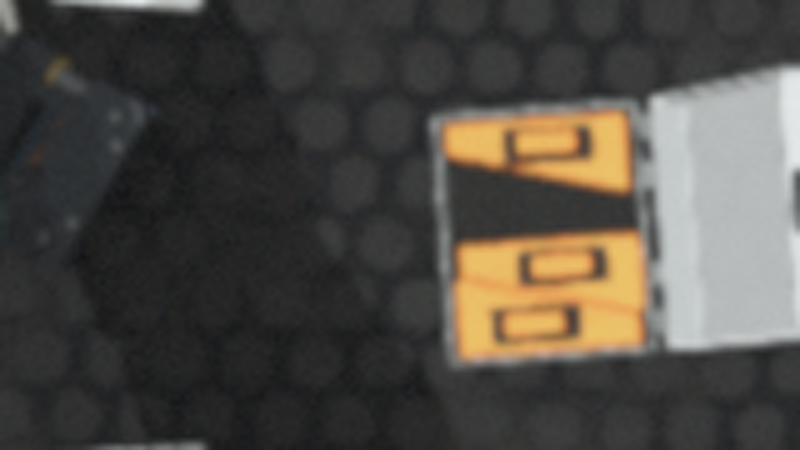

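```bash
python3 - <<'E'
from case import *
x,y=-.0065,.0122
env.movep(W(x,y,.33),[np.pi,0,PSI]); L()
env.movel(W(x,y,.246),.2); L()
for z in (.238,.232,.227,.223,.2195):
    env.movel(W(x,y,z),.06)
    if abs(L()[1])>15: break
E
```

```text
case xy -0.0069 0.0124 Fx -1.3 Fy -0.7 Fz 0.1 z0.3295 t29.8 w29.3
case xy -0.007 0.0127 Fx -0.4 Fy -0.4 Fz -0.3 z0.2463 t30.4 w29.5
case xy -0.0065 0.0123 Fx -0.4 Fy -0.2 Fz -0.5 z0.2384 t30.6 w29.3
case xy -0.0065 0.0121 Fx -0.3 Fy 0.9 Fz -0.9 z0.2318 t30.9 w29.3
case xy -0.0065 0.0121 Fx -0.2 Fy 0.2 Fz -1.0 z0.2267 t31.1 w29.3
case xy -0.0065 0.0121 Fx 0.2 Fy -0.1 Fz -1.0 z0.2227 t31.4 w29.2
case xy -0.0065 0.0121 Fx 0.2 Fy 0.2 Fz -0.9 z0.2193 t31.6 w29.3
```

```bash
python3 - <<'E'
from case import *
env.movel(W(-.0065,.0122,.2182),.03); L()
env.command_gripper(.48); L()
env.movel(W(-.0065,.0122,.36),.3)
env.movep(W(.20,0,.36),[np.pi,0,PSI]); env.command_gripper(0,20); L()
c=cap('top'); cv2.imwrite('pics/w3.png',cv2.resize(c['image'][190:290,250:390,::-1],(784,560),interpolation=cv2.INTER_CUBIC))
P=cloud(c).reshape(-1,3); q=P[:,:2]-C; x,y=q@ex,q@ey
m=(abs(y)<.05)&(x>.06)&(x<.15)&(P[:,2]>.012)&(P[:,2]<.13)&(c['z_map'].ravel()>0)
i=np.argsort(x[m]); print(np.c_[x[m][i],P[m][i,2]][::12].round(3).tolist())
E
```

```text
case xy -0.0065 0.0123 Fx -0.7 Fy -1.8 Fz 6.7 z0.2185 t31.9 w29.4
case xy -0.0065 0.0122 Fx -0.4 Fy -0.3 Fz 0.3 z0.2182 t32.3 w43.4
case xy 0.2 -0.0 Fx -1.3 Fy 0.2 Fz -0.5 z0.3600 t34.6 w0.9
[[0.06, 0.027], [0.061, 0.021], [0.061, 0.023], [0.062, 0.02], [0.063, 0.025], [0.064, 0.023], [0.064, 0.021], [0.065, 0.02], [0.066, 0.019], [0.066, 0.018], [0.067, 0.016], [0.068, 0.016], [0.068, 0.013], [0.069, 0.017], [0.07, 0.016], [0.071, 0.019], [0.072, 0.014], [0.072, 0.012], [0.073, 0.012], [0.075, 0.014], [0.076, 0.015], [0.076, 0.015], [0.077, 0.013], [0.078, 0.017], [0.079, 0.014], [0.08, 0.022], [0.08, 0.021], [0.081, 0.024], [0.082, 0.024], [0.083, 0.027], [0.083, 0.022], [0.084, 0.027], [0.085, 0.029], [0.085, 0.028], [0.086, 0.026], [0.087, 0.029], [0.088, 0.029], [0.088, 0.032], [0.089, 0.03], [0.09, 0.032], [0.09, 0.033], [0.091, 0.034], [0.092, 0.034], [0.093, 0.033], [0.093, 0.033], [0.094, 0.032], [0.095, 0.038], [0.095, 0.039], [0.096, 0.035], [0.097, 0.036], [0.097, 0.043], [0.098, 0.037], [0.099, 0.04], [0.1, 0.046], [0.1, 0.045], [0.101, 0.046], [0.102, 0.048], [0.102, 0.05], [0.103, 0.048], [0.104, 0.05], [0.104, 0.05], [0.105, 0.052], [0.106, 0.051], [0.106, 0.05], [0.107, 0.049], [0.108, 0.05], [0.109, 0.058], [0.109, 0.055], [0.11, 0.058], [0.111, 0.061], [0.111, 0.057], [0.112, 0.06], [0.112, 0.06], [0.113, 0.056], [0.114, 0.06], [0.114, 0.064], [0.115, 0.065], [0.116, 0.064], [0.116, 0.062], [0.117, 0.065], [0.118, 0.067], [0.119, 0.071], [0.12, 0.104]]
```

View pics/w3.png

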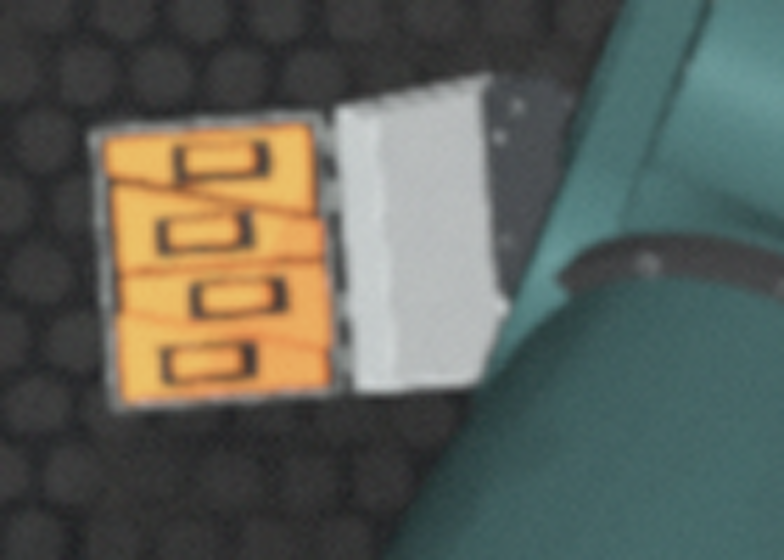

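```bash
python3 - <<'E'
from case import *
w=.0140
def tip(th,a=.085):
    p=lambda a:(.054-a*np.cos(th)+.025*np.sin(th), .022+a*np.sin(th)+.025*np.cos(th))
    x,z=p(a)
    if th>np.pi/2: x=p(.105)[0]
    return x+w,z
x,z=tip(2.26); env.movel(W(x+.02,0,.191+z),.25); L()
for th in np.r_[2.26,1.95,1.6,1.3,1.0,.75,.5,.3,.15,.05]:
    x,z=tip(th); env.movel(W(x,0,.191+z),.12); f=L()
    if max(map(abs,f))>15: print('stop');break
E
```

```text
case xy 0.1743 0.0004 Fx -0.0 Fy 0.1 Fz 0.4 z0.2633 t35.2 w0.3
case xy 0.154 0.0004 Fx -0.0 Fy -0.3 Fz 0.3 z0.2640 t35.5 w0.3
case xy 0.1301 0.0001 Fx 0.3 Fy -0.0 Fz -0.2 z0.2834 t35.9 w0.3
case xy 0.0961 -0.0 Fx 1.1 Fy 0.1 Fz 0.5 z0.2970 t36.4 w0.4
case xy 0.0694 -0.0 Fx 0.4 Fy -0.8 Fz -0.4 z0.3014 t36.7 w0.5
case xy 0.0432 -0.0 Fx 0.2 Fy -0.4 Fz -0.5 z0.2979 t37.1 w0.6
case xy 0.0229 -0.0 Fx -1.1 Fy 0.6 Fz -0.7 z0.2891 t37.4 w0.0
case xy 0.0053 -0.0001 Fx 0.3 Fy -0.4 Fz 0.3 z0.2755 t37.8 w0.3
case xy -0.0058 -0.0001 Fx -0.5 Fy 0.7 Fz -0.5 z0.2618 t38.1 w0.5
case xy -0.0123 -0.0001 Fx -0.2 Fy -0.8 Fz 0.3 z0.2503 t38.3 w0.6
case xy -0.0156 -0.0001 Fx 0.2 Fy 0.3 Fz 0.4 z0.2421 t38.6 w0.7
```

```bash
python3 - <<'E'
from case import *
for z in (.2395,.2385,.2375,.2368,.236,.235):
    env.movel(W(-.022,0,z),.04)
    if L()[1]>12: break
env.wait(.3)
c=cap('side'); cv2.imwrite('pics/lid.png',cv2.resize(c['image'][190:310,240:400,::-1],(800,600),interpolation=cv2.INTER_CUBIC))
E
```

```text
case xy -0.0222 -0.0 Fx -1.2 Fy 0.2 Fz -0.0 z0.2395 t38.9 w1.0
case xy -0.022 -0.0 Fx -0.7 Fy 0.4 Fz 0.7 z0.2385 t39.1 w0.3
case xy -0.022 0.0002 Fx -0.6 Fy -3.2 Fz 11.3 z0.2379 t39.4 w0.3
case xy -0.022 0.0003 Fx -1.6 Fy -7.5 Fz 23.6 z0.2377 t39.6 w0.8
```

View pics/lid.png

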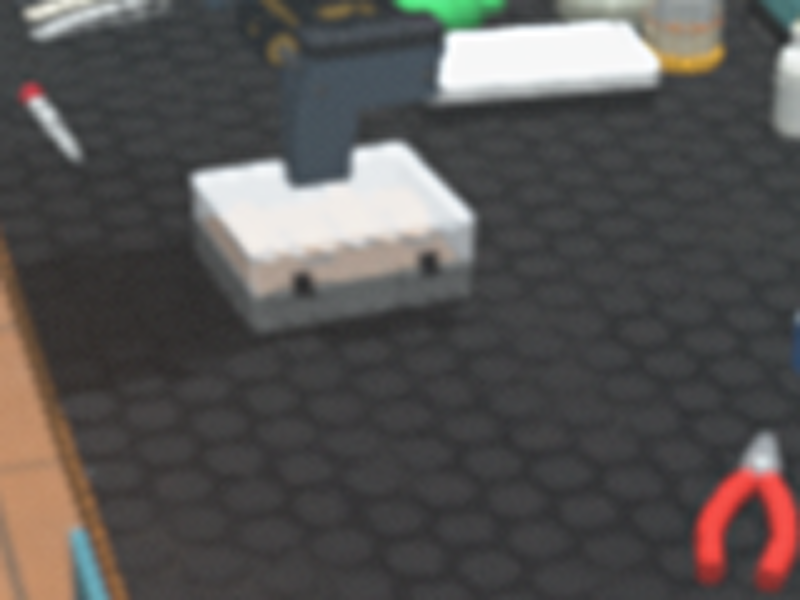

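```bash
python3 - <<'E'
from case import *
env.movel(W(-.022,0,.36),.2); env.movep(W(.25,0,.36),[np.pi,0,PSI])
c=cap('top'); P=cloud(c).reshape(-1,3); q=P[:,:2]-C; x,y=q@ex,q@ey
for a,b in((-.045,-.03),(-.01,.01),(.03,.045)):
    m=(abs(y)<.05)&(x>a)&(x<b); print(np.median(P[m,2]).round(4))
env.wait(.3); L(); env.job_done()
E
```

```text
0.0461
0.0466
0.0469
case xy 0.2494 0.0002 Fx -0.2 Fy 0.2 Fz 0.4 z0.3601 t42.2 w0.8
the job is handed in; nothing more can be done
```

Both wedges are back in the case, so all four lie flat, alternately head to tail. The lid is fully shut (top measured level at about 47 mm), and I handed the job in at about 42 s.

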